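One turn on the board rack's width wheel, then lock the rail

TASK

Set the circuit-board rack one step narrower: push its hand wheel round by the upright handle through exactly one full turn clockwise (seen from above), so that the handle comes back to where it started, and do not pull the handle up. Then push the rail's lock lever all the way over, away from the wheel and towards the fixed rail, and leave it there. Leave the other things on the bench where they are.

Things in the scene. Friction and masses are not known exactly. Their poses are not given: they have to be found in the camera images.
- rack: Board rack fixed to the bench, aluminium plate 230 x 400 x 12 mm. Origin on the bench below the plate (x -100 to 130, y -200 to 200 mm), z up, x roughly away from robot, yaw varies. Wheel axis at x 0, y -120; lever pivot x -55, y 50, z 28 (its cheeks 40 high). Moving rail near y 50, fixed rail y 170: both x 5 to 130, 82 mm high. A clockwise turn drives the moving rail 10 mm to +y.
- wheel_axis (a point): On the vertical axis of the black hand wheel, at the hub's top, 83 mm above the bench. Wheel: rim circle radius 55 mm, rim 14 mm thick, its top 82 mm above the bench, three spokes; nothing but the handle stands above 87 mm on it or within 100 mm round it.
- handle_top (a point): Centre of the top of the wheel's upright steel handle: a plain round bar, diameter 18 mm, 47 mm tall, at radius 55 mm on the wide spoke; its top 130 mm above the bench. Its sleeve spins freely about its own axis. It can be pulled up against a light spring (4 N to start, 6 N at 6 mm): avoid.
- wheel (a joint): Wheel angle, rad, growing clockwise seen from above; one turn is 6.283 and it counts on. At 0 the handle is on the rack's +x side of the axis, at 1.57 on its -y side. Starts between -1.5 and 1.5. Dry friction, 2 to 3 N at the handle; stays where it is left, does not coast.
- handle (a joint): How far the handle has been pulled up out of its seat, m; 0 seated (springs back).
- lever (a joint): Lock lever angle, rad: 0 leaning 29 degrees to the wheel's side (rack -y, unlocked), 1.0 against its stop leaning 29 degrees to the fixed rail (rack +y, locked). Starts between 0 and 0.15. Swings in the rack's y-z plane about its pivot; about 2 N at the ball; stays where it is left.
- lever_ball (a point): Centre of the lock lever's black ball, diameter 24 mm, 70 mm from the pivot on a steel rod of diameter 10 mm; about 89 to 98 mm above the bench.
- board: Loose blue circuit board lying flat, 130 x 90 mm, 24 to 36 mm high with its parts; origin at the centre of its underside. Leave alone.
- meter: Loose grey hand meter lying flat, 150 x 78 x 41 mm; origin at the centre of its underside. Leave alone.
- spool: Loose spool of solder standing upright, diameter 64, height 50 mm; origin at the centre of its underside. Leave alone.
- driver: Loose screwdriver lying flat beside the rack, about 200 mm long, below 40 mm high. Leave alone.

How it is judged:
On the way, in this order (a step that is already met when the one before it is completed fails the run):
1. the wheel has made one full turn clockwise and rests with its handle back where it started (value of joint wheel between 4.6 and 8 rad and distance of handle_top from where it was at the start of the episode below 0.012 m and velocity of joint wheel between -0.15 and 0.15 rad/s), for 0.2 s.
2. the lock lever is pushed right over towards the fixed rail (value of joint lever above 0.85 rad), for 0.2 s.
At the end, for the whole second after the job is handed in: The wheel has turned clockwise once (not zero, not twice) with its handle within 12 mm of where it started, at rest and seated (less than 3 mm up); the lock lever is past 0.85 rad (of 1.0) towards the fixed rail (all of step 1 and value of joint lever above 0.85 rad and value of joint handle below 0.003 m); the robot touches nothing.
It fails at once if the wheel handle is pulled up (6 mm or more) (value of joint handle above 0.006 m).
It fails at once if the board is moved (more than 20 mm) or lifted (distance of board from where it was at the start of the episode above 0.02 m).
It fails at once if the meter is moved (more than 20 mm) or lifted (distance of meter from where it was at the start of the episode above 0.02 m).
It fails at once if the spool is moved (more than 20 mm) or lifted (distance of spool from where it was at the start of the episode above 0.02 m).
It fails at once if the driver is moved (more than 20 mm) or lifted (distance of driver from where it was at the start of the episode above 0.02 m).
It also fails if it takes over 64 s, if anything falls off the work surface, if the arm or the gripper's body presses on something with over 40 N, if the wrist force passes 120 N, or if a joint passes its speed limit or range.

ROBOT

A 7-joint arm with a two-finger parallel gripper is mounted at the origin on the work surface. World frame = base frame: x ahead of the robot, y to its left, z up, the work surface at z = 0. Lengths are in m, angles in rad, forces in N, time in s.
With the tool pointing down it reaches from about 0.425 to 0.875 m from the base axis. Payload 4.7 kg.
Tool frame: the origin (TCP) lies on the centre line of the jaws, within the pads' length; the fingertips stand 19 mm ahead of it and the grasp point (between the pads) is the TCP; x points along the fingers, z is the direction in which the jaws open and shut, and the axes are right-handed (so a half turn about x gives the same grasp; the last joint's range is limited). The gripper opens to 87 mm and grips with 3 to 60 N. Pads are 19 mm wide; open, the fingers measure 117 mm over their backs; the gripper's body (75 mm by 190 mm) begins 51 mm behind the grasp point.
Start: joints at [1.283, 0.321, -0.07, 1.45, 0.023, 1.371, -0.057], TCP at [0.193, -0.621, 0.242] pointing down, gripper open.
Joint ranges: [-2.86, 2.86], [-0.3, 2.09], [-1.38, 1.24], [0.06, 2.45], [-1.56, 4.7], [0.09, 2.05], [-2.69, 2.69]. Speed limits (rad/s): [2.57, 2.57, 3.14, 3.14, 3.14, 3.14, 3.14].

INTERFACE

Orientations are given as a rotation vector (axis times angle).
In Python, from bench import get_state, get_image, camera_info, close_job gives the robot as it stands.
- The arm moves only by the tool jog_arm, never from a script. Its argument "targets" is a list of rows, each a list of 7 numbers: the turn, a rotation vector about the tool's x, y, z in degrees, then the shift along the tool's x, y, z in cm, then the finger opening in cm, from 0 to 8.7. In form: [[wx, wy, wz, tx, ty, tz, jaw], ...]. A call has 1 to 10 rows; each row shifts and turns the commanded pose from where the row before left it, along the tool's axes as they then stand; what a row does not reach is not made up. A row lasts 1/8 s, in which the tool goes at most 62.5 mm and 10.7 degrees, less where a joint would pass 70% of its speed; a pose out of reach is approached as far as the arm can. A call is refused whole if a number of a shift passes 6.25 or a number of a turn 10.7, either way. A call with a gripper value outside its range is refused whole. The fingers move at their own pace and stop on an object; "squeeze" is the grip in N (left out, the last holds). Time passes only in rows, so rows that do not move let the fingers close. It gives the time, the measured TCP pose, the force and the opening at its end, in the units of the state.
- get_state(): the state, without advancing time (a new reading comes with each control period).
- get_image(name): name is "side" or "top" or "wrist"; returns (picture, depth): 420x560x3 uint8, red, green, blue; 420x560 float32, m along the optical axis (not along the pixel's ray), 0 where there is no reading.
- camera_info(name): a dict with "intrinsics" (3x3 intrinsics, pixels), "world_from_camera" (4x4, takes a point from camera to world coordinates); the wrist camera has in their place "mount" (4x4, takes a point from camera to tool coordinates, whose origin is the TCP and whose axes are the tool frame's). Camera axes: x right, y up, looking along -z (the intrinsics and any distortion apply to the point x, -y, -z); pixel columns grow to the right and rows downward; lengths in m; the calibration is good to about 2 mm. The wrist camera is an equidistant fisheye: a pixel r from the principal point sees the ray r / f radians off the axis. A picture is of the moment at which its call begins: read the wrist's pose just before it. camera_info takes no time and is no camera call.
- close_job(): hands the job in, once; it reports no verdict.
The state is a dict: "time": time; "joint_positions": joint angles; "qd": joint speeds; "joint_torque": joint torques, N m; "position": TCP position; "tool_rot": TCP orientation; "ft_force": force on the tool from outside, world axes, zero at the start; "torque": the same for the moment, N m; "grip_width": opening from 0.0 (shut) to 1.0 (fully open).
Only numpy, scipy, OpenCV 4.12 (cv2) and the standard library are available. Lean on these libraries where they do the work, as an engineer would, in place of code of your own. Each camera call takes 0.05 s, during which the arm holds its last target.

## Working session

There is one attempt and no reset: what is moved stays moved. The work goes in short steps, Python scripts to look and compute and a tool call to move; the robot and the scene stay as the last step left them, time stands still between calls to the robot, and variables do not carry over. Pictures are saved under pics/ and viewed, and the job is handed in when it is done.

Besides the shell and the picture viewer there is one more tool, called in YAML: its name, and indented under it one key for each argument. jog_arm: Moves the arm, as the interface text tells. Its arguments: {"type":"object","properties":{"targets":{"type":"array"},"squeeze":{"type":"number"}},"required":["targets"]}

```bash
ls; mkdir -p pics; python3 - <<'E'
from bench import *
import cv2,numpy as np
s=get_state()
print({k:np.round(v,4) for k,v in s.items()})
for n in ("side","top","wrist"):
    im,d=get_image(n); np.savez(f"{n}0.npz",im=im,d=d)
    cv2.imwrite(f"pics/{n}0.png",im[:,:,::-1]); c=camera_info(n); print(n,c)
E
```

```text
pics
{'time': np.float64(0.0), 'joint_positions': array([ 1.2831,  0.3218, -0.0701,  1.4516,  0.0226,  1.3708, -0.0569]), 'qd': array([-0.0011, -0.0002, -0.0015,  0.0007, -0.0005, -0.0009,  0.    ]), 'joint_torque': array([ 4.00000e-04, -4.91297e+01, -4.03500e-01, -3.12537e+01,
       -6.37000e-02,  4.39000e-02,  2.00000e-04]), 'position': array([ 0.193 , -0.6201,  0.2405]), 'tool_rot': array([ 0.9851,  1.3386, -0.9834]), 'ft_force': array([0.218 , 0.1305, 0.0176]), 'torque': array([ 0.019 , -0.0021,  0.02  ]), 'grip_width': np.float64(0.9999)}
side {'intrinsics': array([[391.49501852,   0.        , 275.63382362],
       [  0.        , 391.49501852, 216.96509066],
       [  0.        ,   0.        ,   1.        ]]), 'world_from_camera': array([[-0.82401834,  0.30627483, -0.476644  , -0.05177427],
       [-0.56653414, -0.43691823,  0.69867126,  0.78492624],
       [ 0.00573097,  0.84575303,  0.53354379,  0.73239883],
       [ 0.        ,  0.        ,  0.        ,  1.        ]])}
top {'intrinsics': array([[400.69846751,   0.        , 276.38840668],
       [  0.        , 400.69846751, 2
[... 160 characters left out ...]
99945988, -0.02993173, -0.01356608, -0.00964645],
       [-0.01779951,  0.14604743,  0.98911745,  1.26842689],
       [ 0.        ,  0.        ,  0.        ,  1.        ]])}
wrist {'intrinsics': array([[325.1922621 ,   0.        , 276.75168694],
       [  0.        , 325.1922621 , 208.56170411],
       [  0.        ,   0.        ,   1.        ]]), 'mount': array([[ 1.52602608e-04,  3.00920599e-01, -9.53649186e-01,
        -1.42279142e-01],
       [ 4.34836016e-04,  9.53649087e-01,  3.00920637e-01,
         8.42975429e-02],
       [ 9.99999894e-01, -4.60602287e-04,  1.46782233e-05,
         5.98269025e-04],
       [ 0.00000000e+00,  0.00000000e+00,  0.00000000e+00,
         1.00000000e+00]])}
```

View pics/top0.png

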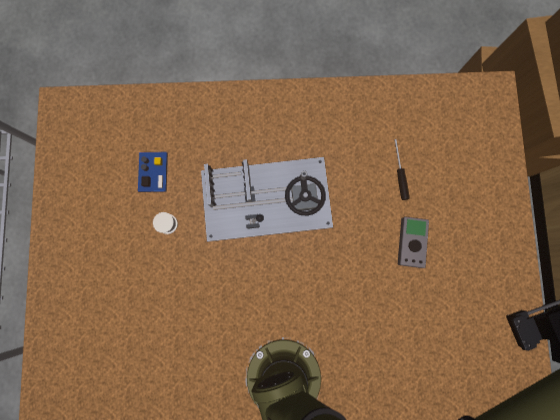

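View pics/side0.png

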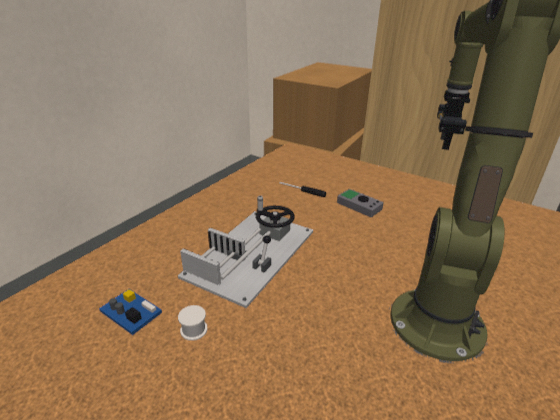

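Top view: wheel hub is near (305,195), handle near (304,174), lever ball near (259,218), and the plate corners are visible. In the side view the handle stands at (261,203) and the ball at (267,240). I'll enlarge both and measure.

```bash
python3 - <<'E'
import cv2,numpy as np
t=np.load("top0.npz")["im"][150:250,190:340,::-1]
cv2.imwrite("pics/topz.png",cv2.resize(t,None,fx=5,fy=5,interpolation=cv2.INTER_CUBIC))
t=np.load("side0.npz")["im"][185:305,175:325,::-1]
cv2.imwrite("pics/sidez.png",cv2.resize(t,None,fx=5,fy=5,interpolation=cv2.INTER_CUBIC)[:600])
E
```

```text
(no output)
```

View pics/topz.png

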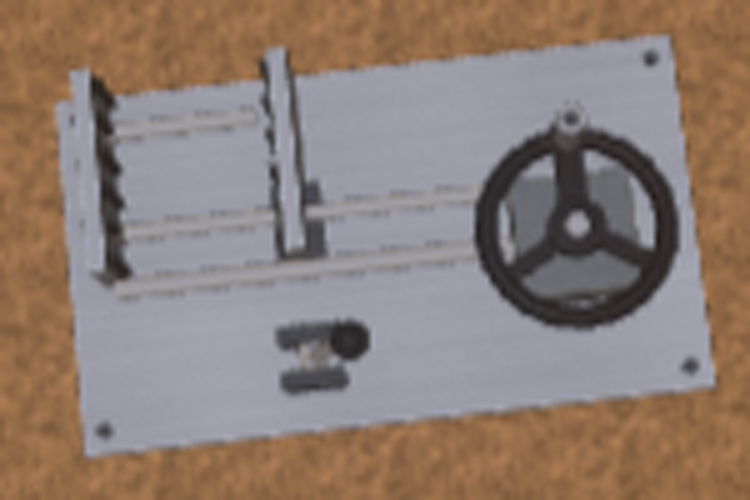

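View pics/sidez.png

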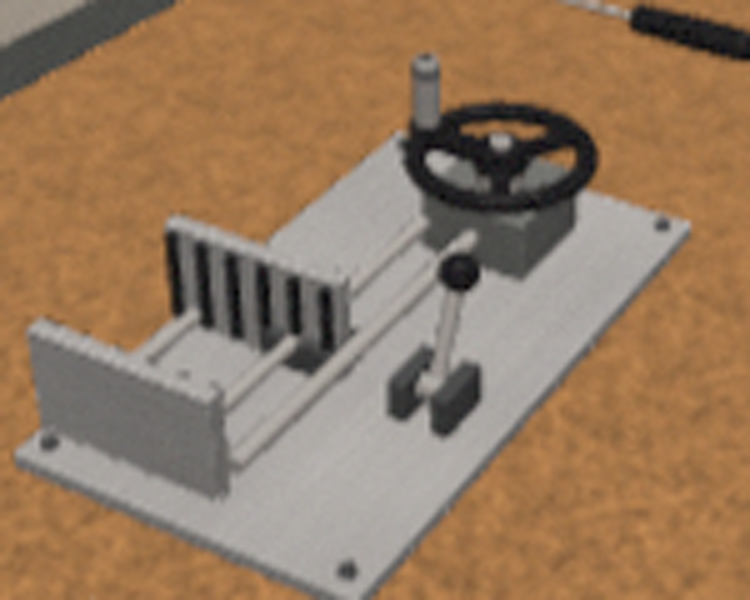

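Top zoom: hub (578,222), handle top (571,118), ball (350,340), plate corners (57,102),(668,36),(715,385),(87,457). Side zoom: handle top (426,62), hub (501,142), ball (459,272). Now I cast rays and cross-check them.

```bash
cat > h.py <<'E'
import numpy as np,cv2
from bench import *
from scipy.spatial.transform import Rotation as R
def ray(n,uv):
    c=camera_info(n);K=c["intrinsics"];T=c["world_from_camera"]
    u,v=uv; d=np.array([(u-K[0,2])/K[0,0],-(v-K[1,2])/K[1,1],-1.])
    return T[:3,3],T[:3,:3]@d
def onz(n,uv,z):
    o,d=ray(n,uv);return o+d*(z-o[2])/d[2]
def tri(uv1,uv2):
    o1,d1=ray("top",uv1);o2,d2=ray("side",uv2)
    s=np.linalg.lstsq(np.c_[d1,-d2],o2-o1,rcond=None)[0]
    a=o1+d1*s[0];b=o2+d2*s[1];return (a+b)/2,np.linalg.norm(a-b)
E
python3 - <<'E'
from h import *
tz=lambda x,y:(190+(x+.5)/5-.5,150+(y+.5)/5-.5)
sz=lambda x,y:(175+(x+.5)/5-.5,185+(y+.5)/5-.5)
for nm,t,s,z in (("hub",(578,222),(501,142),.083),("handle",(571,118),(426,60),.130),("ball",(350,340),(459,272),.092)):
    print(nm,onz("top",tz(*t),z).round(4),onz("side",sz(*s),z).round(4),tri(tz(*t),sz(*s)))
# wheel ring ellipse fit in top
im=np.load("top0.npz")["im"];g=im.max(2)
m=(g<75).astype(np.uint8);m[:, :278]=0;m[:,330:]=0;m[:165]=0;m[225:]=0
cs,_=cv2.findContours(m,cv2.RETR_EXTERNAL,cv2.CHAIN_APPROX_NONE)
c=max(cs,key=cv2.contourArea).reshape(-1,2)
P=np.array([onz("top",p,.075)[:2] for p in c])
A=np.c_[2*P,np.ones(len(P))];q=np.linalg.lstsq(A,(P**2).sum(1),rcond=None)[0];print("circle",q[:2],np.sqrt(q[2]+q[0]**2+q[1]**2))
co=np.array([onz("top",tz(*p),.012)[:2] for p in ((57,102),(668,36),(715,385),(87,457))])
print("corners",co.round(4)) # order: (130,200),(130,-200),(-100,-200),(-100,200)
L=np.array([(.13,.2),(.13,-.2),(-.1,-.2),(-.1,.2)])
a=L-L.mean(0);b=co-co.mean(0)
yaw=np.arctan2((a[:,0]*b[:,1]-a[:,1]*b[:,0]).sum(),(a*b).sum());Rm=np.array([[np.cos(yaw),-np.sin(yaw)],[np.sin(yaw),np.cos(yaw)]])
t=co.mean(0)-Rm@L.mean(0);print("yaw deg",np.degrees(yaw),"org",t,"resid",(co-(L@Rm.T+t)).round(4).tolist())
print("axis",Rm@[0,-.12]+t,"pivot",Rm@[-.055,.05]+t)
E
```

```text
hub [ 0.5433 -0.0809  0.083 ] [ 0.5438 -0.0833  0.083 ] (array([ 0.54265853, -0.08098295,  0.08464225]), np.float64(0.0006891069035225786))
handle [ 0.5963 -0.0764  0.13  ] [ 0.5951 -0.0742  0.13  ] (array([ 0.59670701, -0.07643649,  0.1284174 ]), np.float64(8.895540374028702e-05))
ball [0.4749 0.057  0.092 ] [0.4758 0.057  0.092 ] (array([0.47520473, 0.05719727, 0.09227095]), np.float64(0.0007011215706491864))
circle [ 0.54100288 -0.07985745] 0.05865736245712162
corners [[ 0.6449  0.2473]
 [ 0.6758 -0.1477]
 [ 0.4494 -0.1671]
 [ 0.4156  0.2284]]
yaw deg 4.712138041947391 org [0.53149597 0.03899029] resid [[0.0002, -0.0017], [-0.0016, 0.0019], [0.0012, 0.0014], [0.0002, -0.0017]]
axis [ 0.54135392 -0.08060411] pivot [0.47257438 0.08430306]
```

Axis ≈ (0.5425, -0.081), handle ≈ (0.596, -0.076). That gives a radius of 0.054 against the 0.055 expected, and a wheel angle of about 0. The ball at (0.475, 0.057) with z 0.092 matches the pivot geometry (lever ≈ 0.1). Next I work out the approach.

```bash
cat >> h.py <<'E'
def tool():
    s=get_state();return s,R.from_rotvec(s["tool_rot"]).as_matrix(),np.array(s["position"])
E
python3 - <<'E'
from h import *
s,M,p=tool();print(M.round(3),p)
for yaw in (0,90,-90,180):
    # desired: x down, z (jaw) at yaw
    z=np.array([np.cos(np.radians(yaw)),np.sin(np.radians(yaw)),0]);x=np.array([0,0,-1.]);y=np.cross(z,x)
    D=np.c_[x,y,z];print(yaw,np.degrees(R.from_matrix(M.T@D).as_rotvec()).round(1))
print("shift tool cm to above handle z.20",(M.T@(np.array([.596,-.0762,.20])-p)*100).round(2))
E
```

```text
[[-0.001  0.955  0.297]
 [ 0.001  0.297 -0.955]
 [-1.    -0.    -0.001]] [ 0.19300536 -0.62026592  0.24071897]
0 [-72.7  -0.1  -0. ]
90 [-1.627e+02 -0.000e+00 -1.000e-01]
-90 [17.3 -0.1  0. ]
180 [ 1.073e+02 -1.000e-01  1.000e-01]
shift tool cm to above handle z.20 [  4.13  54.65 -39.96]
```

jog_arm:
  targets:
    - [8.65, 0, 0, 0, 0, 0, 8.7]
    - [8.65, 0, 0, 0, 0, 0, 8.7]
    - [0, 0, 0, 0, 2.0, -2.7, 8.7]
    - [0, 0, 0, 0, 3.0, -4.0, 8.7]
    - [0, 0, 0, 0, 3.0, -4.0, 8.7]
    - [0, 0, 0, 0, 3.0, -4.0, 8.7]
    - [0, 0, 0, 0, 3.0, -4.0, 8.7]
    - [0, 0, 0, 0, 3.0, -4.0, 8.7]
    - [0, 0, 0, 0, 3.0, -4.0, 8.7]
    - [0, 0, 0, 0, 3.0, -4.0, 8.7]

```text
time: 1.4
position: [0.4239, -0.3122, 0.2414]
tool_rot: [1.209, 1.209, -1.21]
ft_force: [0.6, -0.4, -1.0]
grip_width: 0.998
```

jog_arm:
  targets:
    - [0, 0, 0, 0, 3.0, -4.0, 6]
    - [0, 0, 0, 0, 3.0, -4.0, 6]
    - [0, 0, 0, 0, 3.0, -4.0, 6]
    - [0, 0, 0, 0, 3.0, -4.0, 6]
    - [0, 0, 0, 0, 2.0, -2.7, 6]
    - [0, 0, 0, 0, 0, 0, 6]
    - [0, 0, 0, 0, 0, 0, 6]

```text
time: 2.28
position: [0.5627, -0.1276, 0.2411]
tool_rot: [1.209, 1.209, -1.211]
ft_force: [-0.2, -0.4, 0.3]
grip_width: 0.69
```

```bash
python3 - <<'E'
from h import *
s,M,p=tool();print(s["time"],M.round(3).tolist(),p,s["grip_width"],s["joint_positions"].round(2),s["ft_force"])
print((M.T@(np.array([.596,-.0762,.113])-p)*100).round(2))
im,d=get_image("wrist");cv2.imwrite("pics/w1.png",im[:,:,::-1])
im,d=get_image("top");cv2.imwrite("pics/t1.png",cv2.resize(im[150:250,190:340,::-1],None,fx=5,fy=5,interpolation=2))
E
```

```text
2.275 [[-0.001, 1.0, -0.001], [-0.001, -0.001, -1.0], [-1.0, -0.001, 0.001]] [ 0.56271915 -0.12756436  0.24113611] 0.6902395572608305 [ 0.6   0.2  -0.48  1.62  0.09  1.34 -1.47] [-0.21924991 -0.44953644  0.31300799]
[12.81  3.34 -5.15]
```

View pics/w1.png

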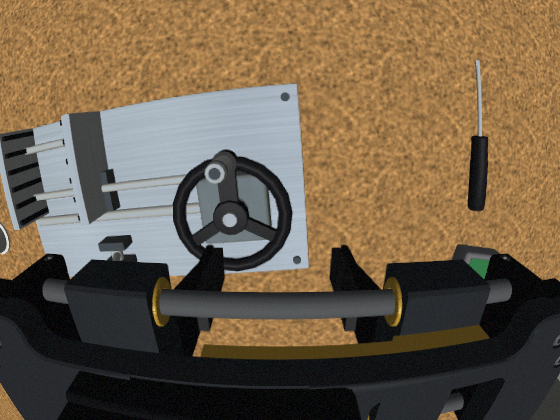

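The wrist view shows the handle top at (215,173), the hub cap at (230,219), and nothing between the jaws. I check these with wrist rays.

```bash
cat >> h.py <<'E'
def wz(uv,z,M,p):
    c=camera_info("wrist");K=c["intrinsics"];T=c["mount"]
    a=np.array([uv[0]-K[0,2],uv[1]-K[1,2]]);r=np.hypot(*a);th=r/K[0,0]
    d=np.array([a[0]/r*np.sin(th),-a[1]/r*np.sin(th),-np.cos(th)])
    o=M@T[:3,3]+p;d=M@T[:3,:3]@d
    return o+d*(z-o[2])/d[2]
E
python3 - <<'E'
from h import *
s,M,p=tool()
print(wz((215.5,173),.130,M,p),wz((230,219.5),.084,M,p))
E
```

```text
[ 0.59690352 -0.07959757  0.13      ] [ 0.54112224 -0.08269092  0.084     ]
```

jog_arm:
  targets:
    - [0, 0, 0, 0, 1.7, -2.5, 6]
    - [0, 0, 0, 0, 1.7, -2.5, 6]
    - [0, 0, 0, 2, 0, 0, 6]
    - [0, 0, 0, 3, 0, 0, 6]
    - [0, 0, 0, 3, 0, 0, 6]
    - [0, 0, 0, 2.5, 0, 0, 6]
    - [0, 0, 0, 1.5, 0, 0, 6]
    - [0, 0, 0, 0.7, 0, 0, 6]
    - [0, 0, 0, 0, 0, 0, 6]

```text
time: 3.5
position: [0.5972, -0.0772, 0.1145]
tool_rot: [1.209, 1.209, -1.21]
ft_force: [-0.5, -0.3, -0.8]
grip_width: 0.687
```

```bash
python3 - <<'E'
from h import *
s,M,p=tool();print(s["time"],p,s["ft_force"])
im,d=get_image("wrist");cv2.imwrite("pics/w2.png",im[:,:,::-1])
im,d=get_image("side");cv2.imwrite("pics/s2.png",cv2.resize(im[150:300,175:375,::-1],None,fx=4,fy=4,interpolation=2))
E
```

```text
3.5 [ 0.59715476 -0.0772013   0.11453765] [-0.53265452 -0.34763661 -0.75180005]
```

View pics/w2.png

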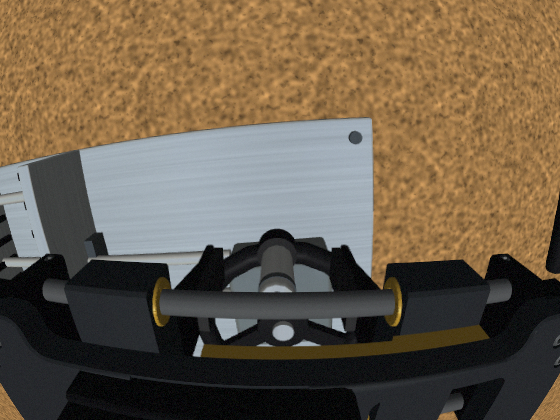

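View pics/s2.png

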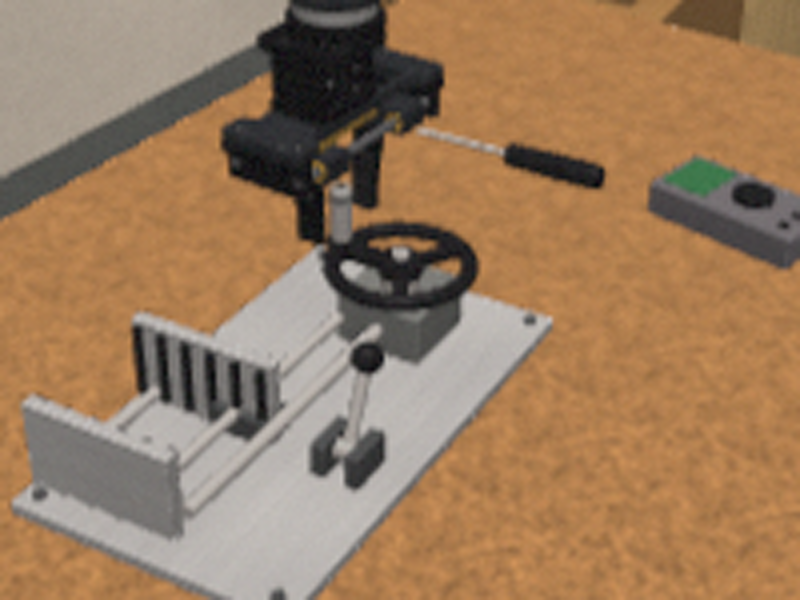

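The handle (column 277) is centred between the fingers (215 and 340) in the wrist view. The side view shows it between the jaws with the tips above the rim. I close lightly.

jog_arm:
  targets:
    - [0, 0, 0, 0, 0, 0, 3]
    - [0, 0, 0, 0, 0, 0, 2]
    - [0, 0, 0, 0, 0, 0, 1.5]
    - [0, 0, 0, 0, 0, 0, 1.5]
    - [0, 0, 0, 0, 0, 0, 1.5]
    - [0, 0, 0, 0, 0, 0, 1.5]
    - [0, 0, 0, 0, 0, 0, 1.5]
  squeeze: 10

```text
time: 4.47
position: [0.5972, -0.077, 0.1145]
tool_rot: [1.209, 1.209, -1.21]
ft_force: [-0.4, -0.7, -0.6]
grip_width: 0.197
```

Opening is 17.1 mm, so it is holding the 18 mm handle. Now the circle increments in tool axes (ty = dx, tz = -dy).

```bash
python3 - <<'E'
import numpy as np
st=[2,4,6]+[7.5]*46
a=4.5-np.cumsum([0]+st);a=a[a>-356]
print(a[-1])
P=5.5*np.c_[np.cos(np.radians(a)),np.sin(np.radians(a))];P=P-P[0]
Q=P.round(1);D=np.diff(Q,axis=0)
for i,d in enumerate(D):print(i,a[i+1],(d*[1,-1]).round(1).tolist(),"pos",(P[i+1]/100+[.5972,-.077]).round(4))
E
```

```text
-352.5
0 2.5 [0.0, 0.2] pos [ 0.5973 -0.0789]
1 -1.5 [0.0, 0.4] pos [ 0.5974 -0.0828]
2 -7.5 [-0.0, 0.5] pos [ 0.5969 -0.0885]
3 -15.0 [-0.2, 0.8] pos [ 0.5955 -0.0956]
4 -22.5 [-0.2, 0.6] pos [ 0.5932 -0.1024]
5 -30.0 [-0.3, 0.7] pos [ 0.59   -0.1088]
6 -37.5 [-0.4, 0.6] pos [ 0.586  -0.1148]
7 -45.0 [-0.5, 0.5] pos [ 0.5813 -0.1202]
8 -52.5 [-0.5, 0.5] pos [ 0.5759 -0.1249]
9 -60.0 [-0.6, 0.4] pos [ 0.5699 -0.1289]
10 -67.5 [-0.7, 0.3] pos [ 0.5634 -0.1321]
11 -75.0 [-0.7, 0.2] pos [ 0.5566 -0.1344]
12 -82.5 [-0.7, 0.2] pos [ 0.5495 -0.1358]
13 -90.0 [-0.7, -0.0] pos [ 0.5424 -0.1363]
14 -97.5 [-0.7, -0.0] pos [ 0.5352 -0.1358]
15 -105.0 [-0.7, -0.2] pos [ 0.5281 -0.1344]
16 -112.5 [-0.7, -0.2] pos [ 0.5213 -0.1321]
17 -120.0 [-0.6, -0.3] pos [ 0.5149 -0.1289]
18 -127.5 [-0.6, -0.4] pos [ 0.5089 -0.1249]
19 -135.0 [-0.6, -0.5] pos [ 0.5035 -0.1202]
20 -142.5 [-0.4, -0.5] pos [ 0.4987 -0.1148]
21 -150.0 [-0.4, -0.6] pos [ 0.4947 -0.1088]
22 -157.5 [-0.4, -0.7] pos [ 0.4916 -0.1024]
23 -165.0 [-0.2, -0.6] pos [ 0.4892 -0.0956]
24 -172.5 [-0.1, -0.8] pos [ 0.4878 -0.0885]
25 -180.0 [-
[... 333 characters left out ...]
0.0377]
33 -240.0 [0.6, -0.4] pos [ 0.5149 -0.0337]
34 -247.5 [0.6, -0.3] pos [ 0.5213 -0.0305]
35 -255.0 [0.7, -0.3] pos [ 0.5281 -0.0282]
36 -262.5 [0.7, -0.1] pos [ 0.5352 -0.0268]
37 -270.0 [0.7, -0.1] pos [ 0.5424 -0.0263]
38 -277.5 [0.7, 0.1] pos [ 0.5495 -0.0268]
39 -285.0 [0.7, 0.1] pos [ 0.5566 -0.0282]
40 -292.5 [0.7, 0.3] pos [ 0.5634 -0.0305]
41 -300.0 [0.7, 0.3] pos [ 0.5699 -0.0337]
42 -307.5 [0.6, 0.4] pos [ 0.5759 -0.0377]
43 -315.0 [0.5, 0.4] pos [ 0.5813 -0.0424]
44 -322.5 [0.5, 0.6] pos [ 0.586  -0.0478]
45 -330.0 [0.4, 0.6] pos [ 0.59   -0.0538]
46 -337.5 [0.3, 0.6] pos [ 0.5932 -0.0603]
47 -345.0 [0.2, 0.7] pos [ 0.5955 -0.0671]
48 -352.5 [0.2, 0.7] pos [ 0.5969 -0.0741]
```

jog_arm:
  targets:
    - [0, 0, 0, 0, 0, 0.2, 1.5]
    - [0, 0, 0, 0, 0, 0.4, 1.5]
    - [0, 0, 0, 0, 0, 0.5, 1.5]
    - [0, 0, 0, 0, -0.2, 0.8, 1.5]
    - [0, 0, 0, 0, -0.2, 0.6, 1.5]
    - [0, 0, 0, 0, -0.3, 0.7, 1.5]

```text
time: 5.22
position: [0.5899, -0.109, 0.1145]
tool_rot: [1.209, 1.21, -1.21]
ft_force: [-0.6, 3.6, 0.6]
grip_width: 0.203
```

Tangential force is about 3 N as expected, with no vertical force. I continue.

jog_arm:
  targets:
    - [0, 0, 0, 0, -0.4, 0.6, 1.5]
    - [0, 0, 0, 0, -0.5, 0.5, 1.5]
    - [0, 0, 0, 0, -0.5, 0.5, 1.5]
    - [0, 0, 0, 0, -0.6, 0.4, 1.5]
    - [0, 0, 0, 0, -0.7, 0.3, 1.5]

```text
time: 5.85
position: [0.5631, -0.1321, 0.1145]
tool_rot: [1.209, 1.208, -1.209]
ft_force: [3.2, 2.4, -1.7]
grip_width: 0.203
```

```bash
python3 - <<'E'
from h import *
s,M,p=tool();print(s["time"],p,s["ft_force"],s["torque"])
im,d=get_image("side");cv2.imwrite("pics/s3.png",cv2.resize(im[150:300,175:375,::-1],None,fx=4,fy=4,interpolation=2))
im,d=get_image("wrist");cv2.imwrite("pics/w3.png",im[:,:,::-1])
E
```

```text
5.85 [ 0.56310374 -0.13214735  0.11454851] [ 3.17431093  2.4457996  -1.70803557] [ 0.6953025  -0.48530658  0.01376415]
```

View pics/s3.png

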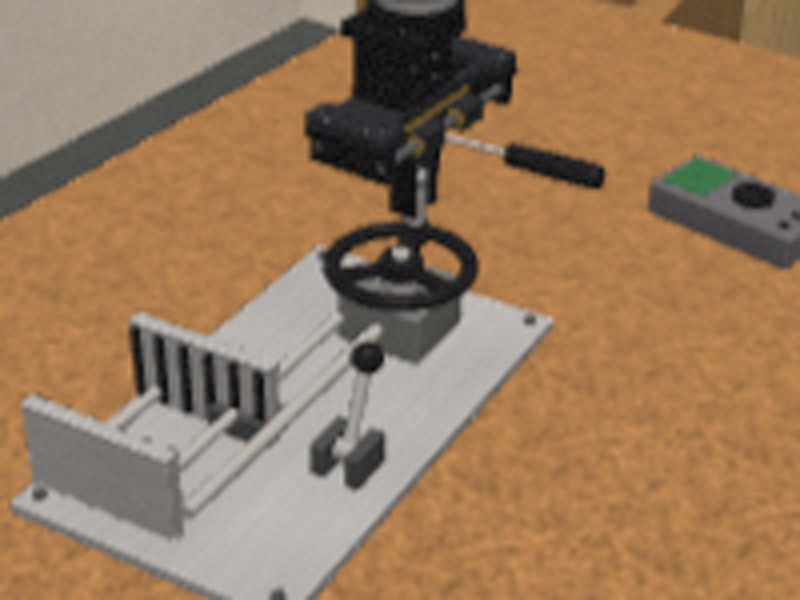

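View pics/w3.png

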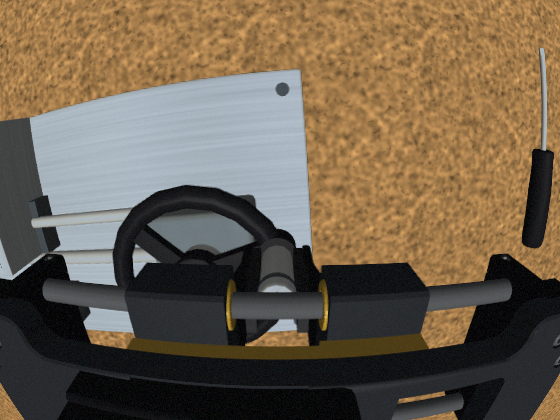

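The wheel follows (side view: handle in the jaws at (420,200); wrist view: handle at (277,270)), and the lever has not moved. Continuing.

jog_arm:
  targets:
    - [0, 0, 0, 0, -0.7, 0.2, 1.5]
    - [0, 0, 0, 0, -0.7, 0.2, 1.5]
    - [0, 0, 0, 0, -0.7, 0, 1.5]
    - [0, 0, 0, 0, -0.7, 0, 1.5]
    - [0, 0, 0, 0, -0.7, -0.2, 1.5]
    - [0, 0, 0, 0, -0.7, -0.2, 1.5]

```text
time: 6.7
position: [0.5208, -0.1319, 0.1146]
tool_rot: [1.209, 1.208, -1.209]
ft_force: [3.1, 0.5, -3.2]
grip_width: 0.204
```

jog_arm:
  targets:
    - [0, 0, 0, 0, -0.6, -0.3, 1.5]
    - [0, 0, 0, 0, -0.6, -0.4, 1.5]
    - [0, 0, 0, 0, -0.6, -0.5, 1.5]
    - [0, 0, 0, 0, -0.4, -0.5, 1.5]
    - [0, 0, 0, 0, -0.4, -0.6, 1.5]
    - [0, 0, 0, 0, -0.4, -0.7, 1.5]

```text
time: 7.45
position: [0.4912, -0.1016, 0.1146]
tool_rot: [1.209, 1.208, -1.209]
ft_force: [3.4, -0.9, -3.7]
grip_width: 0.2
```

Vertical force is drifting to -3.7 N, close to the 4 N spring preload. I lower the tool slightly to relieve it and check.

jog_arm:
  targets:
    - [0, 0, 0, 0.1, -0.1, -0.3, 1.5]
    - [0, 0, 0, 0.1, -0.1, -0.3, 1.5]
    - [0, 0, 0, 0, 0, 0, 1.5]

```text
time: 7.82
position: [0.4895, -0.0961, 0.1142]
tool_rot: [1.208, 1.208, -1.21]
ft_force: [-1.8, -0.5, 9.8]
grip_width: 0.199
```

```bash
python3 - <<'E'
from h import *
s,M,p=tool();print(s["time"],p,s["ft_force"],s["torque"])
im,d=get_image("side");cv2.imwrite("pics/s4.png",cv2.resize(im[150:300,175:375,::-1],None,fx=4,fy=4,interpolation=2))
im,d=get_image("wrist");cv2.imwrite("pics/w4.png",im[:,:,::-1])
E
```

```text
7.825 [ 0.48953796 -0.09612141  0.11424869] [-1.82594679 -0.46479998  9.76624729] [-0.330773    0.4040733  -0.00206615]
```

View pics/s4.png

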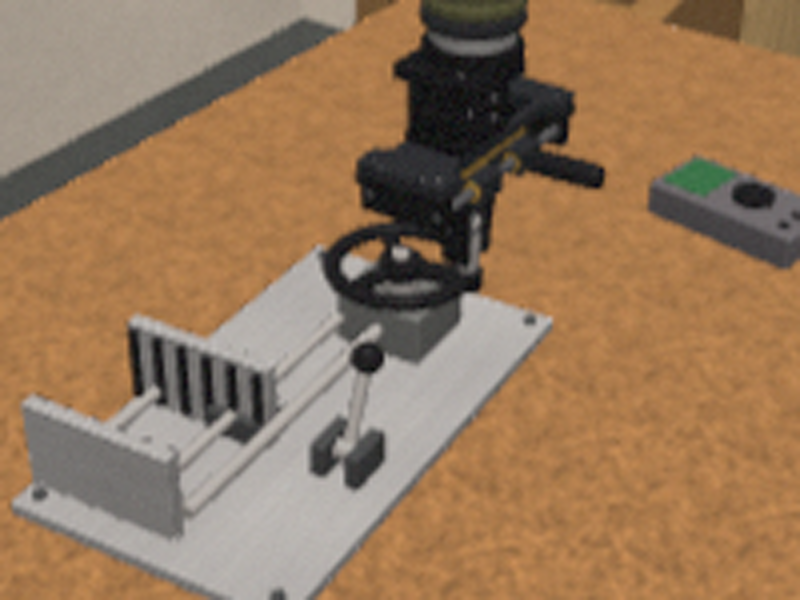

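View pics/w4.png

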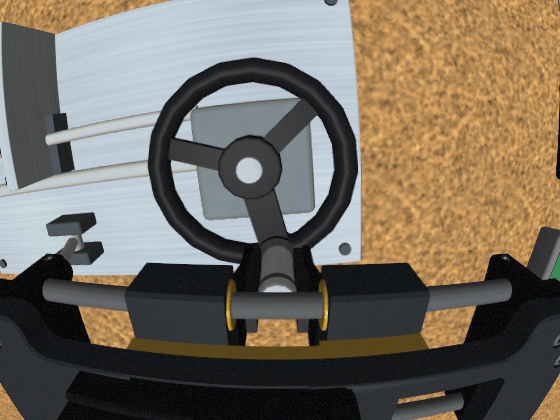

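The handle is seated with a downward bias now, and the grip sits at about 195° in the wrist view. I continue from row 24 of the list.

jog_arm:
  targets:
    - [0, 0, 0, 0, -0.1, -0.7, 1.5]
    - [0, 0, 0, 0, -0.1, -0.7, 1.5]
    - [0, 0, 0, 0, 0.1, -0.7, 1.5]
    - [0, 0, 0, 0, 0.1, -0.7, 1.5]
    - [0, 0, 0, 0, 0.2, -0.7, 1.5]
    - [0, 0, 0, 0, 0.4, -0.6, 1.5]

```text
time: 8.68
position: [0.4944, -0.0547, 0.1142]
tool_rot: [1.207, 1.21, -1.212]
ft_force: [-5.5, -0.5, 12.7]
grip_width: 0.198
```

jog_arm:
  targets:
    - [0, 0, 0, 0, 0.4, -0.6, 1.5]
    - [0, 0, 0, 0, 0.4, -0.6, 1.5]
    - [0, 0, 0, 0, 0.6, -0.5, 1.5]
    - [0, 0, 0, 0, 0.6, -0.4, 1.5]
    - [0, 0, 0, 0, 0.6, -0.3, 1.5]
    - [0, 0, 0, 0, 0.7, -0.3, 1.5]

```text
time: 9.43
position: [0.5283, -0.0279, 0.1142]
tool_rot: [1.208, 1.208, -1.211]
ft_force: [-2.2, -2.3, 10.9]
grip_width: 0.206
```

jog_arm:
  targets:
    - [0, 0, 0, 0, 0.7, -0.1, 1.5]
    - [0, 0, 0, 0, 0.7, -0.1, 1.5]
    - [0, 0, 0, 0, 0.7, 0.1, 1.5]
    - [0, 0, 0, 0, 0.7, 0.1, 1.5]
    - [0, 0, 0, 0, 0.7, 0.2, 1.5]
    - [0, 0, 0, 0, 0.7, 0.3, 1.5]
    - [0, 0, 0, 0, 0.6, 0.4, 1.5]

```text
time: 10.3
position: [0.5756, -0.0371, 0.1142]
tool_rot: [1.207, 1.21, -1.212]
ft_force: [-5.0, -1.0, 10.8]
grip_width: 0.203
```

jog_arm:
  targets:
    - [0, 0, 0, 0, 0.5, 0.5, 1.5]
    - [0, 0, 0, 0, 0.5, 0.6, 1.5]
    - [0, 0, 0, 0, 0.4, 0.6, 1.5]
    - [0, 0, 0, 0, 0.3, 0.6, 1.5]
    - [0, 0, 0, 0, 0.2, 0.7, 1.5]

```text
time: 10.92
position: [0.5951, -0.065, 0.1143]
tool_rot: [1.209, 1.211, -1.209]
ft_force: [-2.5, 1.6, 8.8]
grip_width: 0.203
```

```bash
python3 - <<'E'
from h import *
s,M,p=tool();print(s["time"],p,s["ft_force"],s["torque"])
im,d=get_image("wrist");cv2.imwrite("pics/w5.png",im[:,:,::-1])
E
```

```text
10.925 [ 0.59509791 -0.06497352  0.11427621] [-2.54491878  1.5875684   8.8411125 ] [0.47383223 0.64092341 0.00348709]
```

View pics/w5.png

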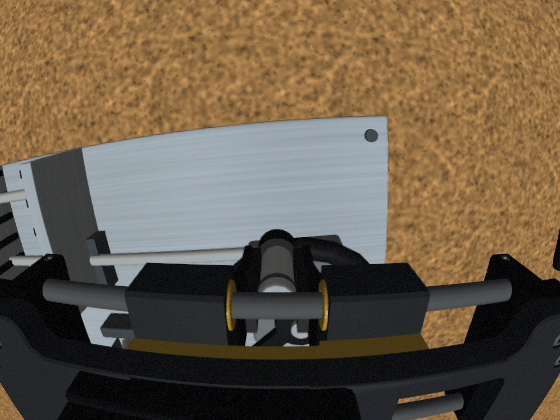

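jog_arm:
  targets:
    - [0, 0, 0, 0, 0.2, 0.6, 1.5]
    - [0, 0, 0, 0, 0, 0.6, 1.5]
    - [0, 0, 0, 0, 0, 0, 1.5]
    - [0, 0, 0, 0, 0, 0, 1.5]
    - [0, 0, 0, 0, 0, 0, 1.5]

```text
time: 11.6
position: [0.5974, -0.0779, 0.1143]
tool_rot: [1.209, 1.209, -1.209]
ft_force: [-1.0, 0.1, 8.1]
grip_width: 0.201
```

jog_arm:
  targets:
    - [0, 0, 0, 0, 0, 0, 3]
    - [0, 0, 0, 0, 0, 0, 6]
    - [0, 0, 0, 0, 0, 0, 6]
    - [0, 0, 0, 0, 0, 0, 6]
    - [0, 0, 0, 0, 0, 0, 6]
    - [0, 0, 0, 0, 0, 0, 6]

```text
time: 12.35
position: [0.5972, -0.0787, 0.1125]
tool_rot: [1.209, 1.209, -1.209]
ft_force: [-0.4, 0.9, 0.5]
grip_width: 0.678
```

Released. I lift straight up and look.

jog_arm:
  targets:
    - [0, 0, 0, -1, 0, 0, 6]
    - [0, 0, 0, -3, 0, 0, 6]
    - [0, 0, 0, -4, 0, 0, 6]
    - [0, 0, 0, -3, -2, 0, 4]
    - [0, 0, 0, -1, -4, 0, 2]
    - [0, 0, 0, 0, -4, -2, 0]
    - [0, 0, 0, 0, -3, -2, 0]
    - [0, 0, 0, 0, 0, 0, 0]

```text
time: 13.35
position: [0.4661, -0.0372, 0.2337]
tool_rot: [1.207, 1.208, -1.208]
ft_force: [0.2, -0.5, -0.1]
grip_width: 0.204
```

```bash
python3 - <<'E'
from h import *
s,M,p=tool();print(s["time"],M.round(3).tolist(),p,s["ft_force"],s["grip_width"])
im,d=get_image("wrist");cv2.imwrite("pics/w6.png",im[:,:,::-1])
im,d=get_image("side");cv2.imwrite("pics/s6.png",cv2.resize(im[185:305,175:325,::-1],None,fx=5,fy=5,interpolation=2))
E
```

```text
13.35 [[0.001, 1.0, 0.002], [-0.002, 0.002, -1.0], [-1.0, 0.001, 0.002]] [ 0.46605688 -0.03722427  0.23366778] [ 0.18063523 -0.52410545 -0.05770175] 0.20425652374908262
```

View pics/w6.png

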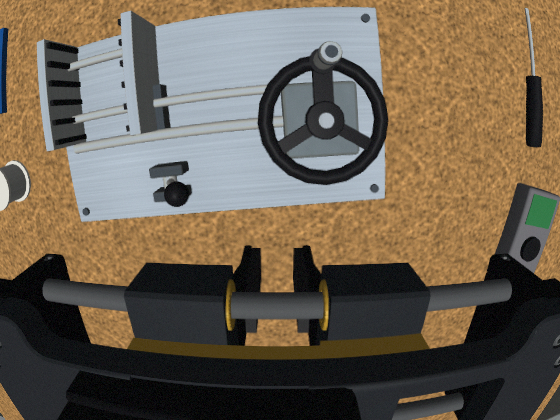

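View pics/s6.png

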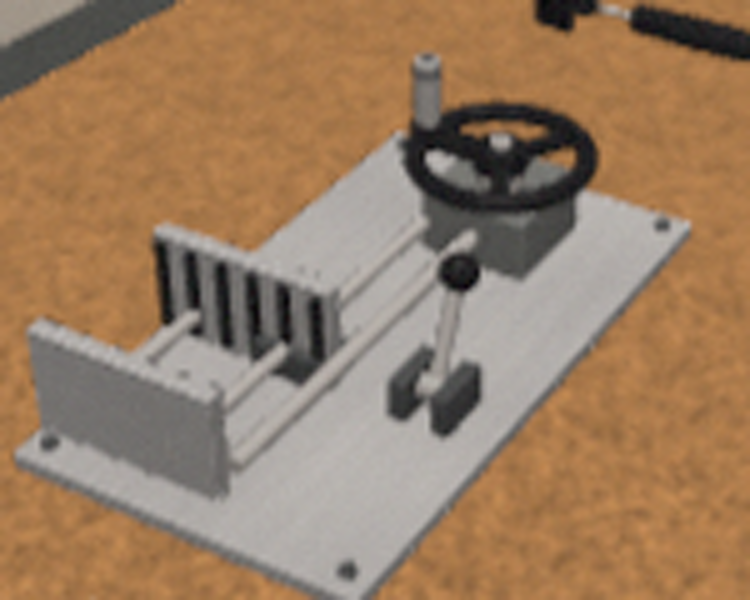

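The handle top is back at side-zoom (427,62), against (426,60) at the start. The moving rail has shifted towards the fixed one and the lever is untouched. Now I measure the ball from the wrist view at (177,194).

```bash
python3 - <<'E'
from h import *
s,M,p=tool()
print("ball",wz((176.5,194),.0925,M,p),"handle",wz((330,53),.130,M,p),"hub",wz((326,121),.084,M,p))
E
```

```text
ball [0.47724711 0.05393789 0.0925    ] handle [ 0.5963573  -0.07890089  0.13      ] hub [ 0.54244565 -0.08332411  0.084     ]
```

jog_arm:
  targets:
    - [0, 0, 0, 0, 0.9, -2.5, 0]
    - [0, 0, 0, 0, 0, -2.4, 0]
    - [0, 0, 0, 3, 0, 0, 0]
    - [0, 0, 0, 4, 0, 0, 0]
    - [0, 0, 0, 3.5, 0, 0, 0]
    - [0, 0, 0, 2, 0, 0, 0]
    - [0, 0, 0, 1, 0, 0, 0]
    - [0, 0, 0, 0, 0, 0, 0]

```text
time: 14.45
position: [0.4765, 0.0102, 0.0972]
tool_rot: [1.21, 1.21, -1.21]
ft_force: [-0.3, 0.1, -0.1]
grip_width: 0.006
```

```bash
python3 - <<'E'
from h import *
s,M,p=tool();print(s["time"],p,s["ft_force"],s["grip_width"])
im,d=get_image("side");cv2.imwrite("pics/s7.png",cv2.resize(im[165:305,175:375,::-1],None,fx=4,fy=4,interpolation=2))
E
```

```text
14.45 [0.47653819 0.01019048 0.09724652] [-0.31446489  0.13419402 -0.09207834] 0.005880294225715651
```

View pics/s7.png

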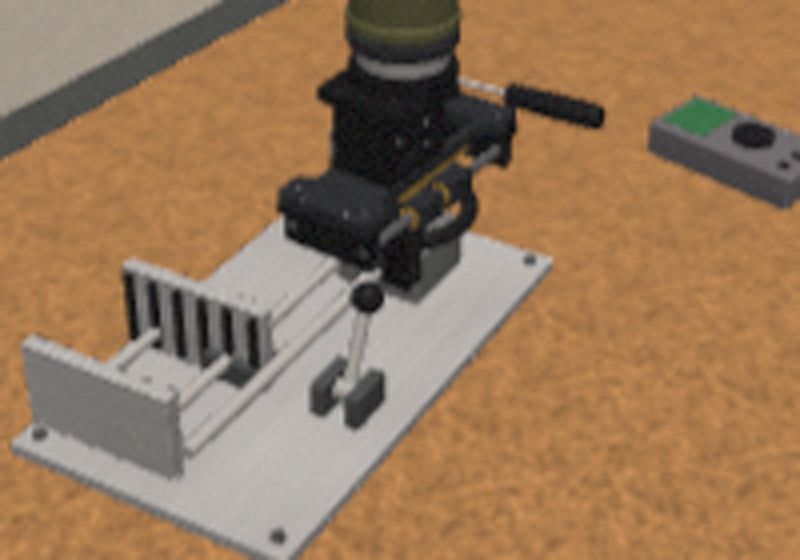

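The closed fingers are at (405,265), on the wheel side of the ball at (367,297). I push towards +y along the rack.

jog_arm:
  targets:
    - [0, 0, 0, 0, 0, -0.8, 0]
    - [0, 0, 0, 0, 0, -0.8, 0]
    - [0, 0, 0, 0, -0.1, -0.8, 0]
    - [0, 0, 0, 0, -0.1, -0.8, 0]
    - [0, 0, 0, 0, -0.1, -0.8, 0]

```text
time: 15.12
position: [0.4735, 0.0501, 0.0979]
tool_rot: [1.209, 1.208, -1.21]
ft_force: [0.4, -3.4, 2.2]
grip_width: 0.003
```

jog_arm:
  targets:
    - [0, 0, 0, 0, -0.1, -0.8, 0]
    - [0, 0, 0, 0, 0, -0.8, 0]
    - [0, 0, 0, 0, -0.1, -0.8, 0]

```text
time: 15.5
position: [0.4713, 0.0751, 0.0975]
tool_rot: [1.209, 1.209, -1.209]
ft_force: [0.8, -2.8, 1.6]
grip_width: 0.003
```

jog_arm:
  targets:
    - [0, 0, 0, 0, 0, -0.5, 0]
    - [0, 0, 0, 0, 0, -0.5, 0]
    - [0, 0, 0, 0, 0, -0.3, 0]

```text
time: 15.88
position: [0.4706, 0.0874, 0.0969]
tool_rot: [1.208, 1.21, -1.211]
ft_force: [-1.0, -2.3, -1.6]
grip_width: 0.008
```

jog_arm:
  targets:
    - [0, 0, 0, 0, 0, -0.2, 0]
    - [0, 0, 0, 0, 0, -0.2, 0]
    - [0, 0, 0, 0, 0, 0, 0]

```text
time: 16.25
position: [0.4712, 0.0915, 0.0975]
tool_rot: [1.209, 1.209, -1.209]
ft_force: [-0.6, -0.9, -0.9]
grip_width: 0.003
```

jog_arm:
  targets:
    - [0, 0, 0, 0, 0, -0.2, 0]
    - [0, 0, 0, 0, 0, -0.2, 0]
    - [0, 0, 0, 0, 0, 0, 0]

```text
time: 16.62
position: [0.4714, 0.0956, 0.0976]
tool_rot: [1.209, 1.209, -1.209]
ft_force: [0.9, -2.3, -0.6]
grip_width: 0.006
```

```bash
python3 - <<'E'
from h import *
s,M,p=tool();print(s["time"],p,s["ft_force"],s["grip_width"])
im,d=get_image("side");cv2.imwrite("pics/s8.png",cv2.resize(im[185:305,175:325,::-1],None,fx=5,fy=5,interpolation=2))
E
```

```text
16.625 [0.47136766 0.09555346 0.09757804] [ 0.85835812 -2.2562785  -0.63912449] 0.00627127336450945
```

View pics/s8.png

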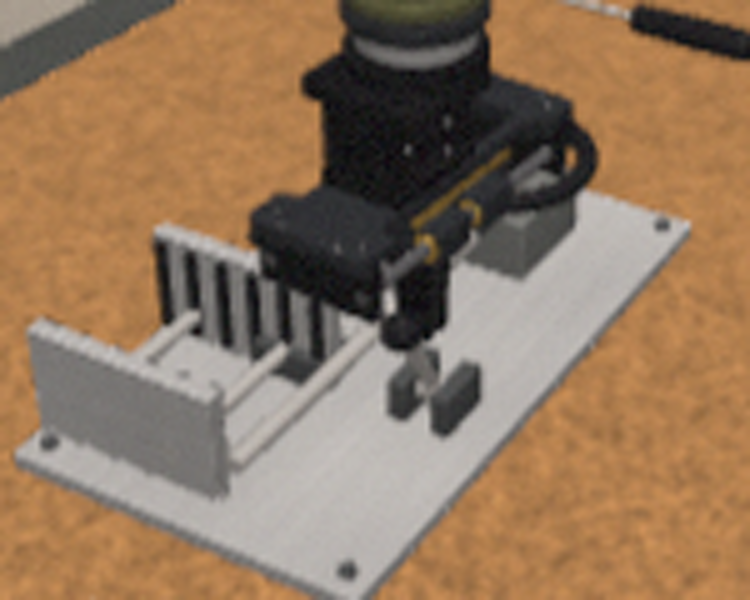

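The ball at (403,332) has gone well over past vertical, but the force hasn't reached a stop yet. I push further in small steps.

jog_arm:
  targets:
    - [0, 0, 0, 0, 0, -0.2, 0]
    - [0, 0, 0, 0, 0, -0.2, 0]
    - [0, 0, 0, 0, 0, 0, 0]

```text
time: 17.05
position: [0.4714, 0.0968, 0.0975]
tool_rot: [1.207, 1.206, -1.212]
ft_force: [-0.2, -8.0, 0.0]
grip_width: 0.004
```

The force rose to 8 N and the motion stalled, so it is at the stop. I back off, lift, and move clear.

jog_arm:
  targets:
    - [0, 0, 0, 0, 0, 1, 0]
    - [0, 0, 0, 0, 0, 2, 0]
    - [0, 0, 0, -3, 0, 1, 0]
    - [0, 0, 0, -5, 0, 0, 0]
    - [0, 0, 0, -5, 0, 0, 0]
    - [0, 0, 0, -2, 0, 4, 0]
    - [0, 0, 0, 0, 0, 5, 0]
    - [0, 0, 0, 0, 0, 5, 0]
    - [0, 0, 0, 0, 0, 5, 0]
    - [0, 0, 0, 0, 0, 4, 0]

```text
time: 18.3
position: [0.4716, -0.1723, 0.248]
tool_rot: [1.211, 1.208, -1.208]
ft_force: [0.9, 0.7, -0.6]
grip_width: 0.009
```

```bash
python3 - <<'E'
from h import *
s,M,p=tool();print(s["time"],p,s["ft_force"],abs(s["qd"]).max())
for n in ("side","top"):
    im,d=get_image(n);np.savez(f"{n}9.npz",im=im)
    b=im[185:305,175:325] if n=="side" else im[150:250,190:340]
    cv2.imwrite(f"pics/{n}9.png",cv2.resize(b[:,:,::-1],None,fx=5,fy=5,interpolation=2))
    if n=="top": cv2.imwrite("pics/topfull9.png",im[:,:,::-1])
E
```

```text
18.3 [ 0.47160938 -0.17232163  0.24798658] [ 0.91741772  0.74918007 -0.64088099] 0.5262947523036501
```

View pics/side9.png

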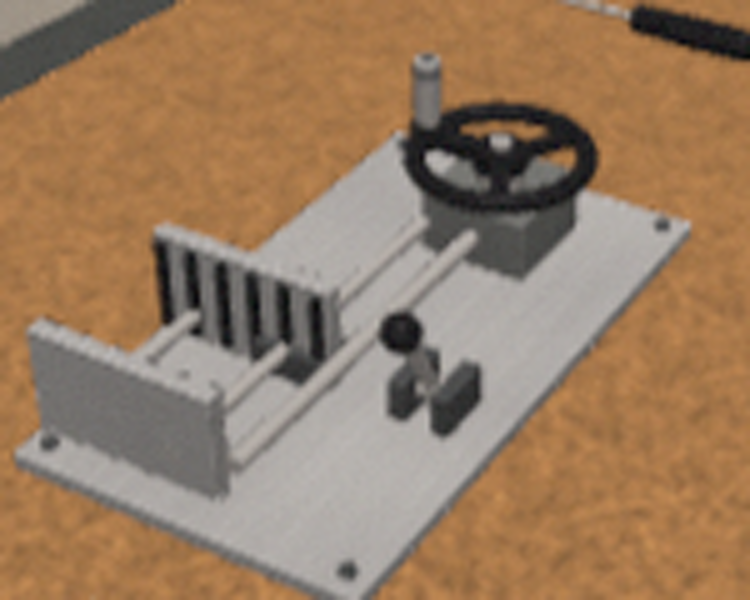

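View pics/topfull9.png

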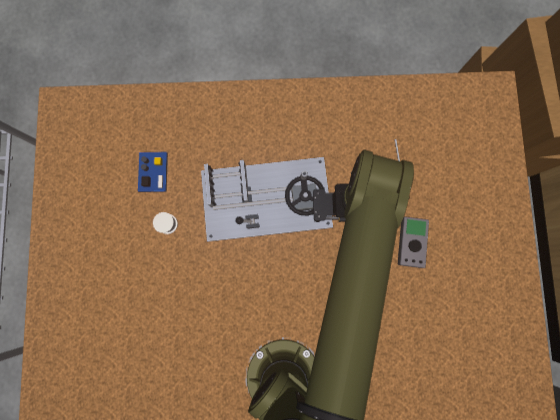

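The ball now leans towards the fixed rail, at side zoom (400,332) and top (239.5,220). The handle is unchanged and the loose things are in their places. I check the lever angle and let the arm settle.

jog_arm:
  targets:
    - [0, 0, 0, 0, 0, 0, 0]
    - [0, 0, 0, 0, 0, 0, 0]
    - [0, 0, 0, 0, 0, 0, 0]

```text
time: 18.77
position: [0.4716, -0.1694, 0.2478]
tool_rot: [1.208, 1.21, -1.207]
ft_force: [-0.0, -0.2, 0.1]
grip_width: 0.007
```

```bash
python3 - <<'E'
from h import *
tz=lambda x,y:(190+(x+.5)/5-.5,150+(y+.5)/5-.5)
sz=lambda x,y:(175+(x+.5)/5-.5,185+(y+.5)/5-.5)
im=np.load("top9.npz")["im"];m=(im.max(2)<70).astype(np.uint8)[205:232,228:262]
n,l,st,ce=cv2.connectedComponentsWithStats(m);print(st.tolist(),(ce+[228,205]).round(1).tolist())
b,e=tri((239.3,219.8),sz(400,332));print("ball",b,e,"b0 .4752 .0572 .0923")
yaw=np.radians(4.71);ax=np.array([-np.sin(yaw),np.cos(yaw)])
for q in (b[:2],np.array([.4752,.0572])):
    y=(q-[.4726,.0843])@ax;print("lean deg",np.degrees(np.arcsin(y/.07)))
print("handle",onz("side",sz(426,61),.13),"start .5951 -.0742")
s=get_state();print(s["time"],abs(s["qd"]).max(),s["ft_force"])
E
```

```text
[[0, 0, 34, 27, 878], [8, 12, 7, 7, 36], [22, 22, 4, 1, 4]] [[244.7, 217.9], [239.0, 220.1], [251.5, 227.0]]
ball [0.47085995 0.11778021 0.08962451] 0.0009510128589146374 b0 .4752 .0572 .0923
lean deg 28.601487111855253
lean deg -22.885163137573414
handle [ 0.59429058 -0.07313555  0.13      ] start .5951 -.0742
18.775 0.009130333304704006 [-0.04640436 -0.24247     0.06618216]
```

Lean is 28.6° against the stop's 29° (lever ≈ 0.99), and the handle is about 1 mm from its start. Arm is clear and still, so I hand in.

```bash
python3 -c "
from bench import *
print(close_job())"
```

```text
the job is handed in; nothing more can be done
None
```

I turned the wheel one full turn clockwise, pushed the lock lever over to its stop, and handed the job in at about 18.8 s. No verdict is reported on hand-in.

**Wheel:** I gripped the upright handle lightly (10 N) and followed a 55 mm circle. During the first half the upward pull on the handle crept to 3.7 N, close to the 4 N spring preload. I lowered the tool 2 mm, and for the rest of the turn the tool pressed the handle down into its seat. In the last pictures the handle top is about 1–2 mm from where it started and at the same height, and the moving rail has shifted towards the fixed rail.

**Lever:** I pushed it with closed fingers until the force reached 8 N and it stopped moving. Measured from two cameras, it leans 28.6° towards the fixed rail, against 29° at the stop (about 0.99 rad).

**Other things:** The board, spool and meter look unmoved in the last top view. The driver was mostly hidden by the arm there; the parts still visible in the top and side views looked unchanged. The arm was clear, still and at about 0 N when I handed in.

No check failed, though the camera position estimates differed by 2–3 mm, in line with the stated calibration.

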